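# Shut the marked air valve under its sliding cover

### The arm

A 6-joint arm with a two-finger parallel gripper is mounted at the origin on the work surface. World frame = base frame: x ahead of the robot, y to its left, z up, the work surface at z = 0. Lengths are in m, angles in rad, forces in N, time in s.
With the tool pointing down it reaches from about 0.275 to 0.85 m from the base axis. Payload 5.2 kg.
Tool frame: the origin (TCP) lies midway between the tips of the shut fingers; the grasp point (between the pads) lies 19 mm behind it; y points along the fingers, x is the direction in which the jaws open and shut, and the axes are right-handed (so a half turn about y gives the same grasp; the last joint's range is limited). The gripper opens to 85 mm and grips with 20 to 120 N. Pads are 22 mm wide; open, the fingers measure 114 mm over their backs; the gripper's body (76 mm by 85 mm) begins 54 mm behind the grasp point. The pads swing forward as they close: fully open they stand 13 mm farther back than shut.
Start: joints at [0.913, 0.259, 1.535, -0, 1.348, -0.203], TCP at [0.242, 0.494, 0.231] pointing down, gripper open.
Joint ranges: [-3.14, 3.14], [-0.91, 2.08], [0.19, 2.58], [-1.22, 4.36], [0.22, 2.71], [-3.12, 3.12]. Speed limits (rad/s): [2.57, 2.57, 3.14, 3.14, 3.14, 3.14].

### API

Orientations are given as [roll, pitch, yaw] about the fixed x, y, z axes, in that order (R = Rz(yaw) Ry(pitch) Rx(roll)).
In Python, from cell import robot gives the robot as it stands.
- The arm moves only by the tool carry_out, never from a script. Its argument "series" is a list of rows, each a list of 7 numbers: the turn, a rotation vector about the tool's x, y, z in degrees, then the shift along the tool's x, y, z in m, then the opening, from 0 (shut) to 1 (fully open). In form: [[wx, wy, wz, dx, dy, dz, gripper], ...]. A call has 1 to 10 rows; each row shifts and turns the pose as measured when the row begins, along the tool's axes as they then stand; what a row does not reach is not made up. A row lasts 1/10 s, in which the tool goes at most 50 mm and 8.59 degrees, less where a joint would pass 70% of its speed; a pose out of reach is approached as far as the arm can. A call with a gripper value outside its range is refused whole. The fingers move at their own pace and stop on an object; "squeeze" is the grip in N (left out, the last holds). Time passes only in rows, so rows that do not move let the fingers close. It gives the time, the measured TCP pose, the force and the opening at its end, in the units of the state.
- robot.get_state(): the state, without advancing time (a new reading comes with each control period).
- robot.capture(name): name is "scene" or "side" or "wrist"; returns the picture (384x512x3 uint8, red, green, blue); there is no depth.
- robot.camera_info(name): a dict with "fx", "fy", "cx", "cy" (pixels), "eye" and "orientation" of the camera in the world; the wrist camera has in their place "mount" (4x4, takes a point from camera to tool coordinates, whose origin is the TCP and whose axes are the tool frame's). Camera axes: x right, y down, z forward; pixel columns grow to the right and rows downward; lengths in m; the calibration is good to about 2 mm. A picture is of the moment at which its call begins: read the wrist's pose just before it. camera_info takes no time and is no camera call.
- robot.job_done(): hands the job in, once; it reports no verdict.
The state is a dict: "time_s": time; "joint_positions": joint angles; "qvel": joint speeds; "joint_torque": joint torques, N m; "eef_pos": TCP position; "tool_rot": TCP orientation; "force": force on the tool from outside, world axes, zero at the start; "torque": the same for the moment, N m; "grip_width": finger opening in m.
Only numpy, scipy, OpenCV 4.12 (cv2) and the standard library are available. Lean on these libraries where they do the work, as an engineer would, in place of code of your own. Each camera call takes 0.05 s, during which the arm holds its last target. There are 200 camera calls.

### The job

The air valve box on the locomotive test bench has to be shut off. Push the box's cover straight back along its rails, away from the robot, until it meets the rear stop, then push the marked valve handle, the one that ends in a round disc, fully shut: a quarter turn clockwise, until it lies across its pipe against its stop. Nothing is to be picked up or lifted; leave the cover open, and leave the plain handle and everything else as it stands.

Things in the scene. Friction and masses are not known exactly. Their poses are not given: they have to be found in the camera images.
- valve_box: grey air valve box fixed to the bench, 300 mm (x) by 306 (y). Origin: centre of its underside, on the bench; x points from its front (robot side) to its rear, y to its left, z up. Front half: open-topped well. Rear half: closed deck 68 high, where the opened cover rests. Side walls 70 high; guide rails along both sides (y +-147 to +-153) and the rear stop strip (x 146) 82 high.
- well_floor (a point): centre of the well's floor, 6 mm above the bench, 77 in front of the box's origin; axes as the box's. The well is 130 (x) by 270 (y) mm inside and holds two valves side by side; its front wall is 8 thick and 68 high.
- cover: loose grey plastic cover, a flat block 146 (x) by 290 (y) by 25 mm, 0.35 to 0.7 kg, lying over the well on the box's side walls between the rails (2 play each side). Origin: centre of its underside, 70 above the bench; axes as the box's. In the box's frame its origin starts at x -77 to -65, at the rear stop it is at x 73. A black knob, 32 across, stands on it, its top 115 above the bench.
- cover_front (a point): middle of the cover's flat upright front face, 82 mm above the bench (the face spans 70 to 95), 73 in front of the cover's origin. Pushed here to the rear, the cover slides with less than 10 N and stays where it is left.
- disc_handle (a joint): angle of the marked valve's handle, rad: 0 = open (along its pipe, pointing to the box's front, -x), 1.571 = shut at its stop (across the pipe, pointing to the box's left, +y). Turns clockwise seen from above; starts at 0 to 0.2, needs about 3 N at its end, stays where left. Steel lever 62 mm long, bar 12 wide, ending in a round disc; spans 44 to 58 above the bench.
- plain_handle (a joint): angle of the other valve's handle, measured the same way, with the same stiffness and height: a plain straight steel bar 12 mm wide, 62 long, without a disc. Starts open at 0 to 0.2; to be left alone.
- disc_axis (a point): point on the marked valve's turning axis, at its handle's mid-height (51 mm above the bench); axes as the box's. In the box's frame it is at x -55, and y -55 or +55: which one changes. The brass body and pipe below reach 32 above the bench, the round hub (22 across) 59.
- disc_end (a point): centre of the disc (32 mm across) that ends the marked handle, 46 from its axis, at mid-height
- plain_axis (a point): point on the plain valve's turning axis, at its handle's mid-height; the other one of the two places, 110 mm from the marked valve's axis
- plain_end (a point): point on the plain handle, 52 mm from its axis, at mid-height
- loco: loose dark green model steam locomotive, in mm 300 long, 78 wide, 123 high, 2.5 kg; bystander, origin centre of underside
- cup: loose paper cup, in mm 76 across, 85 high, standing beside the valve box; bystander, origin centre of underside
- wrench: loose wrench, 160 mm long, lying beside the valve box on its other side; bystander, origin at its middle, underside
- union: loose brass pipe union, 28 mm across, 22 high, on the well's floor between the valves near the front wall; its top is 28 above the bench, so fingertips 35 or more above the bench pass over it; bystander, origin centre of underside
- oil: loose amber oil bottle, in mm 48 across, 120 high; bystander, origin centre of underside
- screwdriver: loose screwdriver, 180 mm long, lying on the bench; bystander, origin at its middle, underside
- tray: loose blue open parts tray, in mm 150 x 200 x 35 high; bystander, origin centre of underside

How it is judged:
By the outcome, as a careful person would: the job done as asked, in the order asked, and still so for the second after the job is handed in, with the robot touching nothing.
It also fails if it takes over 45 s, if anything falls off the work surface, if the arm or the gripper's body presses on something with over 40 N, if the wrist force passes 120 N, or if a joint passes its speed limit or range.

## Working session

There is one attempt and no reset: what is moved stays moved. The work goes in short steps, Python scripts to look and compute and a tool call to move; the robot and the scene stay as the last step left them, time stands still between calls to the robot, and variables do not carry over. Pictures are saved under pics/ and viewed, on a budget of 10 in all, crops included, one or two more only if the job needs it, and the job is handed in when it is done.

Besides the shell and the picture viewer there is one more tool, called after ">>>" by a JSON object that holds its "api" and its "payload", one argument or row to a line. carry_out: Moves the arm, as the interface text tells. Its arguments: {"type":"object","properties":{"series":{"type":"array","items":{"type":"array","items":{"type":"number"}}},"squeeze":{"type":"number"}},"required":["series"]}

```bash
mkdir -p pics; python3 - <<'E'
from cell import robot
import cv2,numpy as np
np.set_printoptions(precision=4,suppress=True)
for n in ("scene","side"):
    cv2.imwrite(f"pics/{n}0.png",robot.capture(n)[:,:,::-1]); print(n,robot.camera_info(n))
print(robot.camera_info("wrist")); print(robot.get_state())
E
```

```text
scene {'fx': 356.4613757337285, 'fy': 356.4613757337285, 'cx': 255.12844603707214, 'cy': 191.70302495689904, 'eye': array([ 1.172 , -0.0515,  1.049 ]), 'orientation': array([-2.5189,  0.0062,  1.5086])}
side {'fx': 481.10666542870314, 'fy': 481.10666542870314, 'cx': 252.26243821211364, 'cy': 193.0616633324504, 'eye': array([-0.218 ,  0.8526,  1.4028]), 'orientation': array([-2.4413,  0.0024, -2.4561])}
{'fx': 313.345548488899, 'fy': 313.345548488899, 'cx': 256.2825034223955, 'cy': 194.335730426986, 'mount': array([[ 1.    , -0.0003,  0.0004,  0.001 ],
       [-0.0004, -0.2817,  0.9595, -0.1422],
       [-0.0001, -0.9595, -0.2817,  0.0707],
       [ 0.    ,  0.    ,  0.    ,  1.    ]])}
{'time_s': 0.1, 'joint_positions': array([ 0.9132,  0.2593,  1.5359,  0.    ,  1.348 , -0.2028]), 'qvel': array([-0.002 , -0.0002, -0.0013,  0.0001,  0.0006,  0.0012]), 'joint_torque': array([  0.0027, -44.6971, -29.1248,   0.    ,   0.0063,  -0.0001]), 'eef_pos': array([0.2413, 0.4937, 0.2306]), 'tool_rot': array([-1.5704,  0.0016,  1.116 ]), 'force': array([-0.2558,  0.4331, -0.8048]), 'torque': array([-0.0025, -0.0228,  0.0074]), 'grip_width': 0.08543705494504379}
```

View pics/scene0.png

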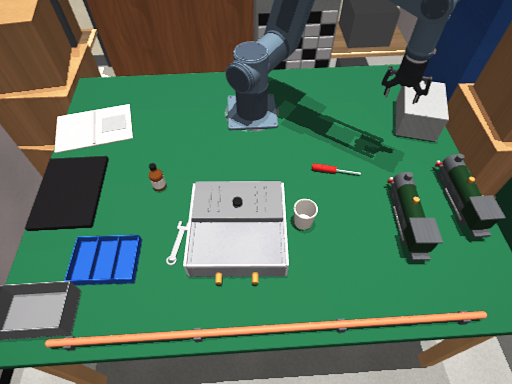

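View pics/side0.png

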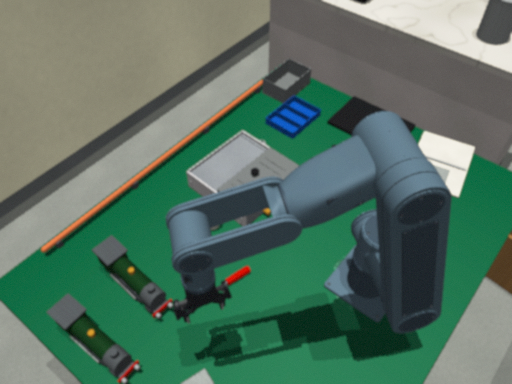

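```bash
cat > h.py <<'E'
import numpy as np,cv2
from cell import robot
from scipy.spatial.transform import Rotation as Ro
np.set_printoptions(precision=4,suppress=True)
def cam(n):
    i=robot.camera_info(n)
    if n=="wrist":
        s=robot.get_state(); T=np.eye(4); T[:3,:3]=Ro.from_euler('xyz',s['tool_rot']).as_matrix(); T[:3,3]=s['eef_pos']
        M=T@i['mount']; return i,M[:3,:3],M[:3,3]
    return i,Ro.from_euler('xyz',i['orientation']).as_matrix(),np.array(i['eye'])
def unproj(c,u,v,z):
    i,R,e=c; d=R@np.array([(u-i['cx'])/i['fx'],(v-i['cy'])/i['fy'],1]); return e+d*(z-e[2])/d[2]
def proj(c,p):
    i,R,e=c; q=R.T@(np.asarray(p)-e); return np.array([i['cx']+i['fx']*q[0]/q[2],i['cy']+i['fy']*q[1]/q[2]])
def boxw(B,p): # box (x,y,yaw) -> world
    c,s=np.cos(B[2]),np.sin(B[2]); return np.array([B[0]+c*p[0]-s*p[1],B[1]+s*p[0]+c*p[1],p[2]])
E
python3 - <<'E'
from h import *
im=cv2.imread('pics/scene0.png')[165:290,165:330]
cv2.imwrite('pics/c1.png',cv2.resize(im,None,fx=4.8,fy=4.8,interpolation=cv2.INTER_CUBIC))
c=cam('scene')
for uv in [(193,183),(283,183),(188,268),(287,268)]: print(unproj(c,*uv,.08))
E
```

```text
[ 0.4267 -0.2235  0.08  ]
[0.4472 0.0827 0.08  ]
[ 0.7365 -0.2258  0.08  ]
[0.7552 0.061  0.08  ]
```

View pics/c1.png

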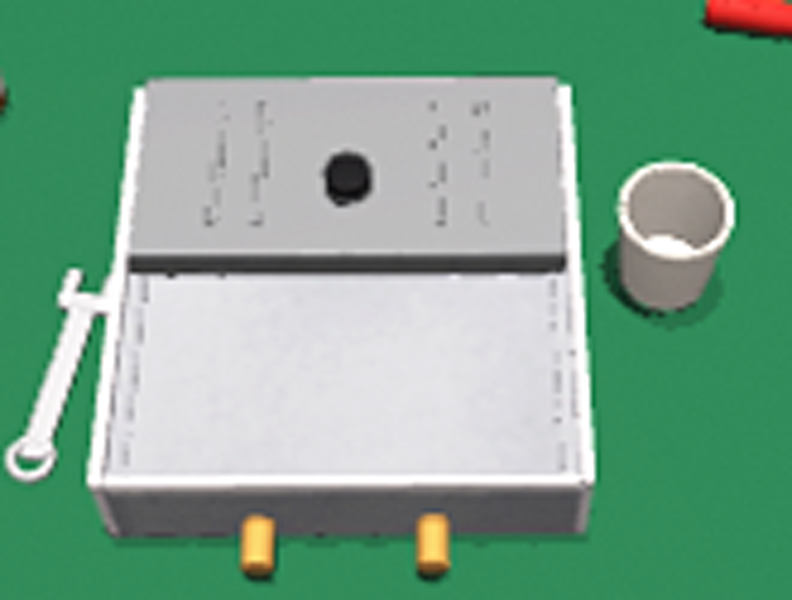

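```bash
python3 - <<'E'
from h import *
from scipy.optimize import least_squares
c=cam('scene')
pts=[((90,485),(.15,-.153,.082)),((594,483),(.15,.153,.082)),((136,87),(-.15,-.153,.082)),((570,85),(-.15,.153,.082)),((118,537),(.15,-.153,0)),((583,533),(.15,.153,0))]
cv=[((148,80),(-.073,-.145,.095)),((558,78),(-.073,.145,.095)),((130,257),(.073,-.145,.095)),((566,254),(.073,.145,.095)),((348,176),(0,0,.115))]
def px(q): return 165+(np.array(q)+.5)/4.8-.5
def f(b):
    r=[proj(c,boxw(b,p))-px(q) for q,p in pts]
    r+=[proj(c,boxw(b,(p[0]+b[3],p[1],p[2])))-px(q) for q,p in cv[:4]]
    return np.concatenate(r)
s=least_squares(f,[.58,-.07,0,-.07],loss='soft_l1'); print(s.x,s.fun.reshape(-1,2))
b=s.x
print('cover_front',boxw(b,(b[3]-.073,0,.082)), proj(c,boxw(b,(b[3],0,.115))))
print('cup',[unproj(c,*px(q),.085) for q in[(618,215),(735,215)]])
print('wall end', boxw(b,(-.15,0,0)))
E
```

```text
[ 0.5877 -0.0779 -0.0579 -0.0756] [[ 0.0051 -0.2048]
 [ 0.1187 -0.4795]
 [ 0.3973  0.4554]
 [-0.0723  0.2277]
 [-1.3359 -0.0517]
 [ 0.5626  0.1399]
 [-0.3373 -0.0992]
 [ 0.2968 -0.3002]
 [-0.9663  0.0914]
 [ 0.816   0.0761]]
cover_front [ 0.4393 -0.0693  0.082 ] [237.2949 195.1691]
cup [array([0.5588, 0.1037, 0.085 ]), array([0.564 , 0.1817, 0.085 ])]
wall end [ 0.4379 -0.0692  0.    ]
```

>>> {"api": "carry_out", "payload": {
  "series": [
    [0,-7.6,0,0,0,0,0],
    [0,-7.6,0,0,0,0,0],
    [0,-7.6,0,0,0,0,0],
    [0,0,0,-0.046,0,-0.012,0],
    [0,0,0,-0.046,0,-0.012,0],
    [0,0,0,-0.046,0,-0.012,0],
    [0,0,0,-0.046,0,-0.012,0],
    [0,0,0,-0.046,0,-0.012,0],
    [0,0,0,-0.046,0,-0.012,0],
    [0,0,0,-0.046,0,-0.012,0]
  ]
}}

```text
time_s: 1.1
eef_pos: [0.3113, 0.1619, 0.2263]
tool_rot: [-1.565, 0.006, 1.543]
force: [1.7, 0.1, -0.2]
grip_width: -0.0002
```

```bash
cat >> h.py <<'E'
def tool_err(goal,yaw):
    "remaining shift in tool axes (after yaw fix) and wy degrees"
    s=robot.get_state(); r=s['tool_rot']; wy=-np.degrees((yaw-r[2]+np.pi)%(2*np.pi)-np.pi)
    R=Ro.from_euler('xyz',r).as_matrix()
    print('t',s['time_s'],'pos',s['eef_pos'],'rot',r,'F',s['force'],'w',s['grip_width'],'| shift',R.T@(np.array(goal)-s['eef_pos']),'wy',wy)
E
python3 -c "
from h import *
tool_err([.40,-.067,.15],1.513)"
```

```text
t 1.1 pos [0.3113 0.1619 0.2263] rot [-1.565   0.006   1.5433] F [ 1.6576  0.1243 -0.2094] w -0.00024249357080787648 | shift [-0.2259  0.0771 -0.0954] wy 1.7346985463066729
```

>>> {"api": "carry_out", "payload": {
  "series": [
    [0,1.7,0,-0.045,0.0,-0.015,0],
    [0,0,0,-0.045,0,-0.016,0],
    [0,0,0,-0.045,0,-0.016,0],
    [0,0,0,-0.045,0.02,-0.016,0],
    [0,0,0,-0.03,0.03,-0.016,0],
    [0,0,0,-0.01,0.02,-0.01,0],
    [0,0,0,0,0,0,0]
  ]
}}

```text
time_s: 1.8
eef_pos: [0.3893, -0.0757, 0.1577]
tool_rot: [-1.572, 0.009, 1.504]
force: [-0.3, 0.1, -0.2]
grip_width: 0.0004
```

```bash
python3 -c "
from h import *
tool_err([.415,-.068,.079],1.513)
c=cam('wrist'); cv2.imwrite('pics/w1.png',robot.capture('wrist')[:,:,::-1])
b=[.5877,-.0779,-.0579]
for p in [(-.1486,-.145,.095),(-.1486,.145,.095),(-.0756,0,.115),(-.15,-.153,.082),(-.15,.153,.082)]: print(proj(c,boxw(b,p)))
"
```

```text
t 1.8 pos [ 0.3893 -0.0757  0.1577] rot [-1.572   0.0087  1.5037] F [-0.3428  0.0649 -0.2236] w 0.0003703085370179723 | shift [ 0.0101  0.0786 -0.025 ] wy -0.5327302183144677
[ 73.3683 272.8408]
[468.0368 271.2375]
[270.0241 373.838 ]
[ 72.3263 262.5484]
[468.0245 260.8044]
```

View pics/w1.png

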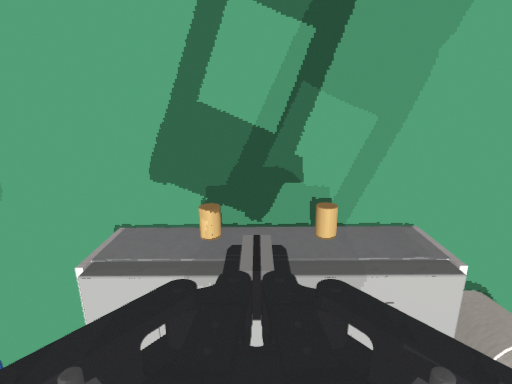

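```bash
python3 -c "
from h import *
c=cam('wrist'); im=cv2.imread('pics/w1.png'); im=cv2.resize(im[200:340,60:500],None,fx=1.8,fy=1.8,interpolation=cv2.INTER_CUBIC)
b=[.5877,-.0779,-.0579]
for p,col in [((-.1486,-.145,.095),(0,0,255)),((-.1486,.145,.095),(0,0,255)),((-.1486,-.145,.07),(0,255,255)),((-.1486,.145,.07),(0,255,255)),((-.15,-.153,.082),(255,0,0)),((-.15,.153,.082),(255,0,0)),((-.15,-.153,0),(255,0,255)),((-.15,.153,0),(255,0,255))]:
  q=proj(c,boxw(b,p)); print(p,q); cv2.circle(im,tuple(int(x) for x in (q-[60,200])*1.8),3,col,1)
cv2.imwrite('pics/w1o.png',im)
"
```

```text
(-0.1486, -0.145, 0.095) [ 73.2642 272.0823]
(-0.1486, 0.145, 0.095) [466.2817 270.8379]
(-0.1486, -0.145, 0.07) [ 90.6053 256.1722]
(-0.1486, 0.145, 0.07) [446.701  254.8563]
(-0.15, -0.153, 0.082) [ 72.2345 261.8507]
(-0.15, 0.153, 0.082) [466.364  260.4681]
(-0.15, -0.153, 0) [117.6198 222.9262]
(-0.15, 0.153, 0) [415.4776 221.4964]
```

View pics/w1o.png

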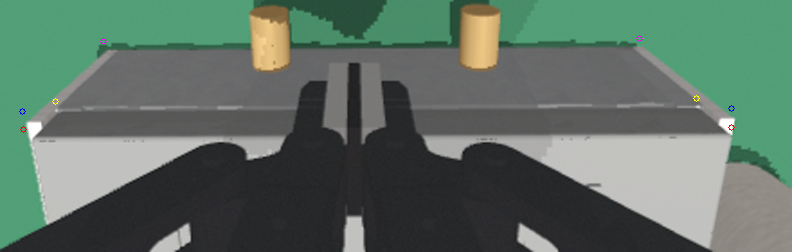

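>>> {"api": "carry_out", "payload": {
  "series": [
    [0,-0.5,0,0.005,0.03,0,0],
    [0,0,0,0.005,0.03,0,0],
    [0,0,0,0,0.018,-0.01,0],
    [0,0,0,0,0,-0.015,0],
    [0,0,0,0,0,-0.015,0],
    [0,0,0,0,0,-0.015,0],
    [0,0,0,0,0,-0.015,0]
  ]
}}

```text
time_s: 2.55
eef_pos: [0.4611, -0.0633, 0.0862]
tool_rot: [-1.572, 0.009, 1.521]
force: [-3.3, -0.5, -1.4]
grip_width: -0.0
```

```bash
python3 -c "
from h import *
g=boxw([.591,-.0779,-.058],(-.012,0,.079)); print(g); tool_err(g,1.513)
"
```

```text
[ 0.579  -0.0772  0.079 ]
t 2.55 pos [ 0.4611 -0.0633  0.0862] rot [-1.5725  0.0091  1.5206] F [-3.2794 -0.5134 -1.4021] w -3.2205842004067755e-05 | shift [-0.0079  0.0075 -0.1184] wy 0.4329844465501484
```

>>> {"api": "carry_out", "payload": {
  "series": [
    [0,0.4,0,-0.001,0.001,-0.015,0],
    [0,0,0,-0.001,0.001,-0.015,0],
    [0,0,0,-0.001,0.001,-0.015,0],
    [0,0,0,-0.001,0.001,-0.015,0],
    [0,0,0,-0.001,0.001,-0.015,0],
    [0,0,0,-0.001,0,-0.015,0],
    [0,0,0,0,0,-0.012,0]
  ]
}}

```text
time_s: 3.25
eef_pos: [0.5649, -0.0669, 0.0907]
tool_rot: [-1.562, 0.009, 1.524]
force: [-4.0, -1.9, -2.2]
grip_width: 0.0002
```

```bash
python3 -c "
from h import *
g=boxw([.591,-.0779,-.058],(-.012,0,.079)); tool_err(g,1.513)
"
```

```text
t 3.25 pos [ 0.5649 -0.0669  0.0907] rot [-1.5623  0.0089  1.5243] F [-4.0147 -1.9132 -2.1999] w 0.00023493879027911414 | shift [-0.0095  0.0116 -0.0147] wy 0.6497371053791693
```

>>> {"api": "carry_out", "payload": {
  "series": [
    [0,0.6,0,0,0.008,0.0,0],
    [0,0,0,-0.001,0.004,-0.005,0],
    [0,0,0,-0.001,0.002,-0.006,0],
    [0,0,0,0,0.001,-0.006,0]
  ]
}}

```text
time_s: 3.65
eef_pos: [0.5789, -0.0666, 0.079]
tool_rot: [-1.555, 0.009, 1.518]
force: [-8.1, -1.6, 6.1]
grip_width: -0.0003
```

>>> {"api": "carry_out", "payload": {
  "series": [
    [0,0,0,0,0.001,-0.005,0],
    [0,0,0,0,0,-0.005,0]
  ]
}}

```text
time_s: 3.85
eef_pos: [0.5802, -0.0659, 0.0784]
tool_rot: [-1.537, 0.01, 1.52]
force: [-18.5, -3.8, 9.2]
grip_width: -0.0002
```

>>> {"api": "carry_out", "payload": {
  "series": [
    [-1.9,0,0,0,0,0.015,0],
    [0,0,0,0,-0.005,0.015,0],
    [0,0,0,0,-0.04,0,0],
    [0,0,0,0,-0.045,0,0],
    [0,0,0,0,-0.045,-0.02,0],
    [0,0,0,0,-0.02,-0.015,0],
    [0,0,0,0,0,0,0]
  ]
}}

```text
time_s: 4.55
eef_pos: [0.5818, -0.0603, 0.2417]
tool_rot: [-1.569, 0.008, 1.521]
force: [0.4, 0.1, -0.9]
grip_width: -0.0
```

```bash
python3 -c "
from h import *
tool_err([.5,-.07,.04],1.513)
c=cam('wrist'); np.savez('w2.npz',R=c[1],e=c[2]); im=robot.capture('wrist')[:,:,::-1]; cv2.imwrite('pics/w2.png',cv2.resize(im,None,fx=1.55,fy=1.55))
b=[.591,-.0779,-.058]
for p in [(-.055,-.055,.059),(-.055,.055,.059),(-.15,-.153,.082),(-.15,.153,.082),(0,-.145,.095),(0,.145,.095)]: print(p,proj(c,boxw(b,p))*1.55)
"
```

```text
t 4.55 pos [ 0.5818 -0.0603  0.2417] rot [-1.5689  0.0078  1.5213] F [ 0.3622  0.1044 -0.9132] w -3.6821174870316326e-05 | shift [-0.0122  0.2019  0.0808] wy 0.47613614415211114
(-0.055, -0.055, 0.059) [289.389  198.6489]
(-0.055, 0.055, 0.059) [456.6997 200.171 ]
(-0.15, -0.153, 0.082) [95.858  26.8771]
(-0.15, 0.153, 0.082) [645.0388  31.0014]
(0, -0.145, 0.095) [136.1646 292.3453]
(0, 0.145, 0.095) [605.398 297.031]
```

View pics/w2.png

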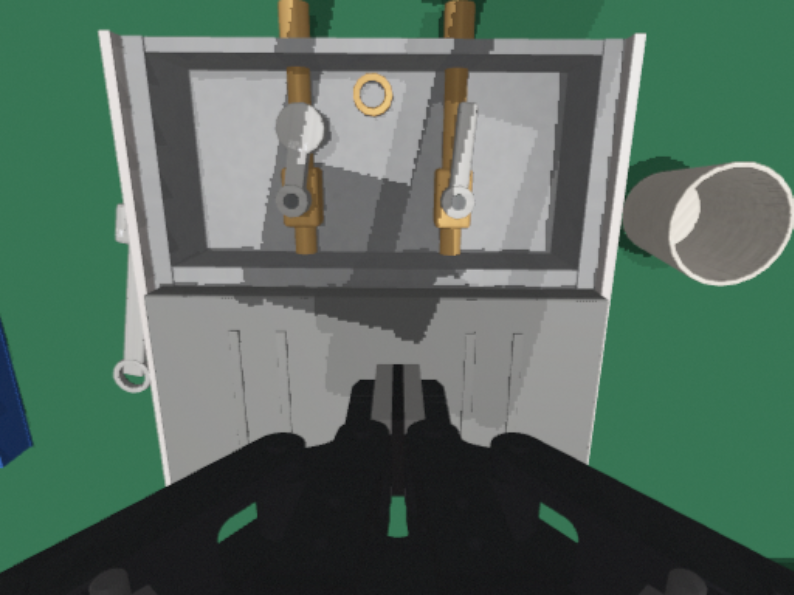

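```bash
cat >> h.py <<'E'
B=[.591,-.0779,-.058]
def arc(A,th,r,d,z):
    "TCP goal for handle angle th (box frame), lever r, trailing offset d; returns pos,yaw"
    u=np.array([-np.cos(th),np.sin(th)]); n=np.array([-np.sin(th),-np.cos(th)]) # n = trailing side
    q=np.array(A)+r*u+d*n
    return boxw(B,(q[0],q[1],z)), B[2]+np.pi-th
E
python3 -c "
from h import *
z=np.load('w2.npz'); c=(robot.camera_info('wrist'),z['R'],z['e'])
def tob(p): d=p[:2]-B[:2]; k,s=np.cos(B[2]),np.sin(B[2]); return np.array([k*d[0]+s*d[1],-s*d[0]+k*d[1]])
P=lambda u,v,h: tob(unproj(c,u/1.55,v/1.55,h))
a=P(291,201,.059);e=P(301,129,.058);print('axis',a,'disc',e,'th',np.arctan2(e[1]-a[1],a[0]-e[0]),np.hypot(*(e-a)))
a2=P(457,202,.059);e2=P(468,103,.058);print('plain',a2,e2,np.arctan2(e2[1]-a2[1],a2[0]-e2[0]))
print('union',P(373,95,.028),'coverfront',P(376,298,.095), 'fw', P(376,39,.068))
g,y=arc((-.055,-.055),.1,.044,.045,.12);print(g,y);tool_err(g,y);print(robot.get_state()['joint_positions'])
"
```

```text
axis [-0.0535 -0.054 ] disc [-0.0984 -0.0455] th 0.1874014170355835 0.04569442703498407
plain [-0.0538  0.0552] [-0.1145  0.0596] 0.07192246015267588
union [-0.1223 -0.0013] coverfront [0.0021 0.0035] fw [-0.148   0.0028]
[ 0.4824 -0.1671  0.12  ] 2.983592653589793
t 4.6 pos [ 0.5805 -0.06    0.2403] rot [-1.5665  0.0073  1.5215] F [0.3023 0.7535 0.5508] w 7.41169082925877e-05 | shift [-0.111   0.1215  0.0922] wy -83.7732637422533
[-0.289   0.316   1.4341 -0.0082  1.394  -1.809 ]
```

>>> {"api": "carry_out", "payload": {
  "series": [
    [0,8.4,0,0,0,0,0],
    [0,8.4,0,0,0,0,0],
    [0,8.4,0,0,0,0,0],
    [0,8.4,0,0,0,0,0],
    [0,8.4,0,0,0,0,0],
    [0,8.4,0,0,0,0,0],
    [0,8.4,0,0,0,0,0],
    [0,8.4,0,0,0,0,0],
    [0,8.4,0,0,0,0,0],
    [0,8.4,0,0,0,0,0]
  ]
}}

```text
time_s: 5.6
eef_pos: [0.562, -0.0535, 0.2189]
tool_rot: [-1.566, 0.041, 0.021]
force: [-0.5, -0.5, -0.7]
grip_width: 0.0003
```

```bash
sed -i 's/B\[2\]+np.pi-th/B[2]-th/' h.py; echo 'A=(-.054,-.0545)'>>h.py; python3 -c "
from h import *
g,y=arc(A,.19,.044,.045,.12);print(g,y);tool_err(g,y)
"
```

```text
[ 0.4802 -0.162   0.12  ] -0.248
t 5.6 pos [ 0.562  -0.0535  0.2189] rot [-1.5663  0.0406  0.0212] F [-0.534  -0.4567 -0.7256] w 0.00027444099031095025 | shift [-0.08    0.1018 -0.1072] wy 15.422845993833988
```

>>> {"api": "carry_out", "payload": {
  "series": [
    [0,7.7,-1.2,0,0,0,0],
    [0,7.7,-1.2,0,0,0,0],
    [0,0,0,-0.02,0.01,-0.025,0],
    [0,0,0,-0.02,0.01,-0.025,0],
    [0,0,0,-0.02,0.01,-0.025,0],
    [0,0,0,-0.01,0.01,-0.025,0],
    [0,0,0,0,0.01,0,0]
  ]
}}

```text
time_s: 6.3
eef_pos: [0.4518, -0.1267, 0.1537]
tool_rot: [-1.568, 0.022, -0.261]
force: [0.8, 1.1, 0.6]
grip_width: 0.0003
```

```bash
python3 -c "
from h import *
g,y=arc(A,.19,.044,.045,.12);print(g,y);tool_err(g,y)
"
```

```text
[ 0.4802 -0.162   0.12  ] -0.248
t 6.3 pos [ 0.4518 -0.1267  0.1537] rot [-1.5681  0.0217 -0.2606] F [0.785  1.1002 0.5637] w 0.00030817365785110195 | shift [ 0.0373  0.0329 -0.0269] wy -0.7224977376501768
```

>>> {"api": "carry_out", "payload": {
  "series": [
    [0,-0.7,-1.2,0.019,0,-0.014,0],
    [0,0,0,0.018,0,-0.013,0],
    [0,0,0,0,0,0,0]
  ]
}}

```text
time_s: 6.6
eef_pos: [0.4757, -0.1587, 0.1466]
tool_rot: [-1.563, 0.012, -0.25]
force: [-0.3, 1.3, -0.2]
grip_width: -0.0001
```

```bash
python3 -c "
from h import *
g,y=arc(A,.19,.044,.045,.042);print(g,y);tool_err(g,y)
c=cam('wrist'); im=robot.capture('wrist')[:,:,::-1]; cv2.imwrite('pics/w3.png',im)
for th in(.19,): print(proj(c,boxw(B,(*A,.059))), proj(c,boxw(B,(A[0]-.046*np.cos(th),A[1]+.046*np.sin(th),.058))))
"
```

```text
[ 0.4802 -0.162   0.042 ] -0.248
t 6.6 pos [ 0.4757 -0.1587  0.1466] rot [-1.5632  0.0115 -0.2498] F [-0.3243  1.2956 -0.2257] w -0.00011201832504269175 | shift [ 0.0064  0.1045 -0.0029] wy -0.10583200855587108
[323.3071 145.4001] [260.3084 145.2628]
```

View pics/w3.png

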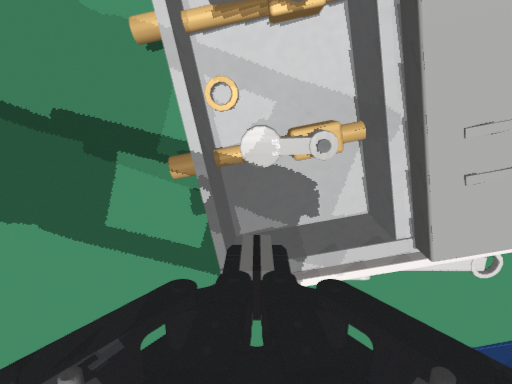

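>>> {"api": "carry_out", "payload": {
  "series": [
    [0,0,-0.6,0.007,0.025,-0.002,0],
    [0,0,0,0,0.03,0,0],
    [0,0,0,0,0.025,0,0],
    [0,0,0,0,0.018,0,0],
    [0,0,0,0,0,0,0]
  ]
}}

```text
time_s: 7.15
eef_pos: [0.4761, -0.152, 0.0427]
tool_rot: [-1.558, 0.009, -0.247]
force: [-0.2, 0.9, -0.1]
grip_width: -0.0001
```

```bash
python3 -c "
from h import *
g,y=arc(A,.19,.044,.027,.042);print(g,y);tool_err(g,y)
"
```

```text
[ 0.4847 -0.1446  0.042 ] -0.248
t 7.15 pos [ 0.4761 -0.152   0.0427] rot [-1.5584  0.0095 -0.2471] F [-0.1573  0.9341 -0.1234] w -6.834785333572969e-05 | shift [0.0065 0.0008 0.0093] wy 0.05293210694028631
```

>>> {"api": "carry_out", "payload": {
  "series": [
    [-0.7,0,0,0.006,0,0.005,0],
    [0,0,0,0,0,0.005,0],
    [0,7,0,-0.0033,0,0.0056,0],
    [0,7,0,-0.0033,0,0.0056,0],
    [0,7,0,-0.0033,0,0.0056,0],
    [0,7,0,-0.0033,0,0.0056,0]
  ]
}}

```text
time_s: 7.75
eef_pos: [0.4799, -0.1154, 0.0452]
tool_rot: [-1.578, 0.007, -0.749]
force: [-1.2, -3.4, -1.7]
grip_width: 0.0003
```

```bash
cat >> h.py <<'E'
def chk():
    s=robot.get_state(); th=B[2]-s['tool_rot'][2]; g,y=arc(A,th,.044,.027,.042); print('th',th); tool_err(g,y)
E
python3 -c "
from h import *
chk()"
```

```text
th 0.6909479452080525
t 7.75 pos [ 0.4799 -0.1154  0.0452] rot [-1.578   0.007  -0.7489] F [-1.1698 -3.3721 -1.724 ] w 0.00025619617280695027 | shift [ 0.005   0.0032 -0.0003] wy -0.0
```

>>> {"api": "carry_out", "payload": {
  "series": [
    [0,7,0,-0.0013,0.002,0.0054,0],
    [0,7,0,-0.0013,0.001,0.0054,0],
    [0,7,0,-0.0023,0.001,0.0054,0],
    [0,7,0,-0.0023,0.0005,0.0054,0]
  ]
}}

```text
time_s: 8.15
eef_pos: [0.4903, -0.0943, 0.0442]
tool_rot: [-1.583, 0.002, -1.255]
force: [-1.9, -1.6, -1.4]
grip_width: 0.0
```

```bash
python3 -c "
from h import *
chk()"
```

```text
th 1.197466554300476
t 8.15 pos [ 0.4903 -0.0943  0.0442] rot [-1.5826  0.0022 -1.2555] F [-1.894  -1.5865 -1.4258] w 5.992489380574829e-06 | shift [0.0028 0.0021 0.0037] wy -0.0
```

>>> {"api": "carry_out", "payload": {
  "series": [
    [0,7,0,-0.002,0.002,0.007,0],
    [0,7,0,-0.002,0.001,0.007,0],
    [0,7,0,-0.002,0.001,0.006,0],
    [0,0,0,0,0,0.004,0]
  ]
}}

```text
time_s: 8.55
eef_pos: [0.5085, -0.0805, 0.0427]
tool_rot: [-1.588, -0.001, -1.636]
force: [-2.8, -0.2, -0.9]
grip_width: 0.0002
```

```bash
python3 -c "
from h import *
chk()"
```

```text
th 1.5777711610336596
t 8.55 pos [ 0.5085 -0.0805  0.0427] rot [-1.5884 -0.0005 -1.6358] F [-2.8381 -0.1901 -0.9064] w 0.00019112000002463248 | shift [0.0029 0.0007 0.0016] wy -0.0
```

>>> {"api": "carry_out", "payload": {
  "series": [
    [0,0,0,0.001,0,0.004,0],
    [0,0,0,0.0,0,0.004,0],
    [0,0,0,0.0,0,0.004,0]
  ]
}}

```text
time_s: 8.85
eef_pos: [0.5087, -0.0801, 0.0422]
tool_rot: [-1.612, 0.001, -1.621]
force: [-13.0, -4.9, 7.4]
grip_width: 0.0001
```

>>> {"api": "carry_out", "payload": {
  "series": [
    [1,0,0,0,0,-0.006,0],
    [1,0,0,0,0,-0.008,0],
    [0,0,0,0,-0.01,-0.004,0],
    [0,0,0,0,-0.04,0,0],
    [0,0,0,0,-0.045,0,0],
    [0,0,0,0,-0.045,-0.02,0],
    [0,0,0,0,-0.03,-0.03,0],
    [0,0,0,0,0,-0.03,0],
    [0,0,0,0,0,-0.03,0],
    [0,0,0,0,0,0,0]
  ]
}}

```text
time_s: 9.85
eef_pos: [0.3812, -0.076, 0.2303]
tool_rot: [-1.562, -0.003, -1.591]
force: [0.6, 0.2, -0.4]
grip_width: 0.0002
```

```bash
python3 -c "
from h import *
chk()
c=cam('wrist'); im=robot.capture('wrist')[:,:,::-1]; s=robot.capture('scene')[:,:,::-1]
cv2.imwrite('pics/f1.png',cv2.resize(np.vstack([im,s]),None,fx=.78,fy=.78,interpolation=cv2.INTER_AREA)); cv2.imwrite('pics/f1w.png',im); np.savez('f1.npz',R=c[1],e=c[2])
print(proj(c,boxw(B,(*A,.059))), proj(c,boxw(B,(A[0],A[1]+.046,.058))))
"
```

```text
th 1.5328594288503996
t 9.85 pos [ 0.3812 -0.076   0.2303] rot [-1.5624 -0.0034 -1.5909] F [ 0.5701  0.1526 -0.4055] w 0.0001662367613970522 | shift [0.0055 0.1894 0.1252] wy -0.0
[312.4625   9.5951] [260.9705   7.6964]
```

View pics/f1.png

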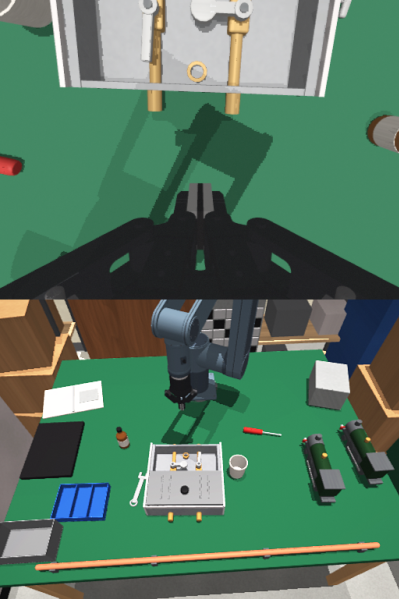

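```bash
python3 -c "
from h import *
a=cv2.resize(cv2.imread('pics/f1w.png')[0:70,180:380],(760,266),interpolation=cv2.INTER_CUBIC)
s=robot.capture('scene')[:,:,::-1]
b=cv2.resize(s[175:295,165:320],(400,310),interpolation=cv2.INTER_CUBIC); b=cv2.copyMakeBorder(b,0,0,0,360,cv2.BORDER_CONSTANT)
cv2.imwrite('pics/f2.png',np.vstack([a,b]))
"
```

```text
(no output)
```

View pics/f2.png

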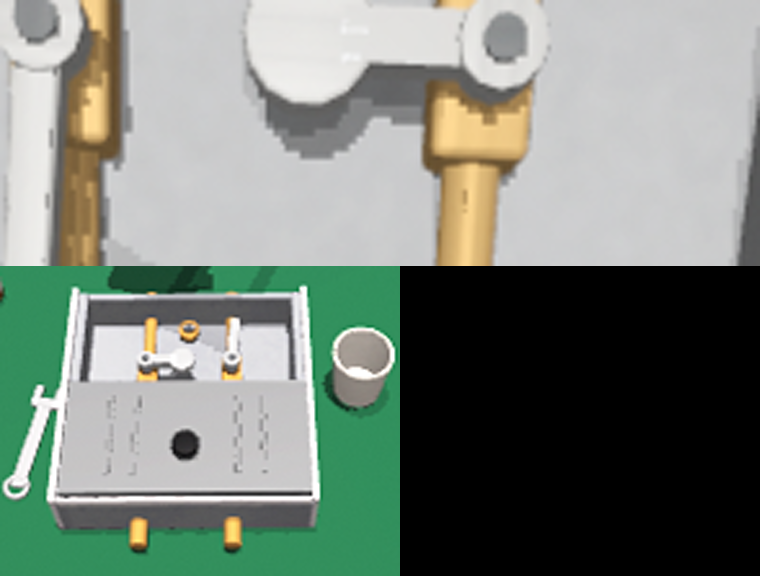

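```bash
python3 -c "
from h import *
c=cam('scene'); b=[.5877,-.0779,-.0579]
for p in [(.146,-.145,.095),(.146,.145,.095),(0,-.145,.095),(0,.145,.095),(.073,0,.115)]:
  q=proj(c,boxw(b,p)); print(p,(q-[165,175])*2.58+[0,266])
"
```

```text
(0.146, -0.145, 0.095) [ 52.9116 491.1645]
(0.146, 0.145, 0.095) [311.9837 489.4586]
(0, -0.145, 0.095) [ 66.1173 379.4208]
(0, 0.145, 0.095) [305.3968 377.7709]
(0.073, 0, 0.115) [183.2718 423.9687]
```

```bash
python3 -c "
from cell import robot
print(robot.job_done())"
```

```text
the job is handed in; nothing more can be done
None
```

The cover is back against its rear stop and the disc handle is shut across its pipe. I handed the job in just after 9.9 s on the robot clock, with the arm clear of the box.

- **Cover:** I pushed it with the shut fingers until it stopped moving and the force rose to about 18 N. In the last scene picture its front and rear edges sit within 1–2 mm of where they should be at the stop.
- **Disc handle:** I followed it clockwise round its arc until it stopped and the force rose to about 13 N. In the last close view it lies across the pipe, within about 0.04 rad of where the shut position projects. That picture is not sharp enough to tell a smaller gap; the force rise is the better sign it is on its stop.
- **Everything else:** The plain handle, union, cup and wrench look unmoved in the final pictures. I compared these by eye and did not measure them.
- **Disagreement:** The knob does not appear at the cover's centre, where I first assumed it was. It was already off that point in the first picture, so I take it to be mounted off-centre and relied on the cover's edges.

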